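Fume extractor back to idle

ROBOT

A 6-joint arm with a two-finger parallel gripper is mounted at the origin on a cart in front of the work surface, level with it; the furniture and walls round the work are solid. World frame = base frame: x ahead of the robot, y to its left, z up, the work surface at z = 0. Lengths are in mm, angles in degrees, forces in N, time in s.
With the tool pointing down it reaches from about 300 to 850 mm from the base axis. Payload 4.2 kg.
Tool frame: the origin (TCP) lies on the centre line of the jaws, within the pads' length; the fingertips stand 14 mm ahead of it and the grasp point (between the pads) lies 5 mm behind it (env.finger_overhang is the z of the fingertips in the tool frame, in mm); z points along the fingers, y is the line along which they close (so a half turn about z gives the same grasp; the last joint's range is limited). The gripper opens to 91 mm and grips with 3 to 60 N. Pads are 32 mm wide; open, the fingers measure 118 mm over their backs; the gripper's body (76 mm by 178 mm) begins 60 mm behind the grasp point.
Start: joints at [-71.62, 18.312, 89.639, -0, 72.044, -1.146], TCP at [192.192, -541.945, 227.976] pointing down, gripper open.
Joint ranges: [-177.97, 177.97], [-48.28, 115.42], [12.27, 149.76], [-77.06, 257.06], [2.81, 150.46], [-146.56, 146.56]. Speed limits (degrees/s): [147.25, 147.25, 180, 180, 180, 180].

INTERFACE

Orientations are given as [roll, pitch, yaw] about the fixed x, y, z axes, in that order (R = Rz(yaw) Ry(pitch) Rx(roll)).
In Python, from workcell import sensors, viewer, env gives the robot as it stands. The module is installed in compiled form; this text tells all that it offers.
- The arm moves only by the tool step_arm, never from a script. Its argument "plan" is one flat list of numbers, 6 for each row, row after row: the shift along the tool's x, y, z in cm, then the turn, a rotation vector about the tool's x, y, z in rad. In form: [x, y, z, wx, wy, wz, x, y, z, wx, wy, wz, ...]. A call has 1 to 5 rows; each row shifts and turns the commanded pose from where the row before left it, along the tool's axes as they then stand; what a row does not reach is not made up. A row lasts 1/12 s, in which the tool goes at most 41.7 mm and 7.16 degrees, less where a joint would pass 70% of its speed; a pose out of reach is approached as far as the arm can. A call is refused whole if a number of a shift passes 4.17 or a number of a turn 0.125, either way. A call with a gripper value outside its range is refused whole. "hand" is the finger opening in cm, from 0 to 9.12, set as the call begins (left out, the last holds). The fingers move at their own pace and stop on an object; "newtons" is the grip in N (left out, the last holds). Time passes only in rows, so rows that do not move let the fingers close. It gives the time, the measured TCP pose, the force, the opening and the grip force at its end, in the units of the state.
- sensors.state(): the state, without advancing time (a new reading comes with each control period).
- viewer.grab_frame(name): name is "scene" or "top"; returns a dict with "img" (420x560x3 uint8, red, green, blue), "fx", "fy", "cx", "cy" (pixels), "k1" (the pictures are not rectified: a ray, as slopes to the right and down, at radius r is drawn at 1 + k1 r^2 times it, then the intrinsics apply), "position" and "attitude" of the camera in the world. Camera axes: x right, y down, z forward; pixel columns grow to the right and rows downward; lengths in mm; the calibration is good to about 2 mm. A picture is of the moment at which its call begins. There is no depth.
- env.job_done(): hands the job in; it is judged then, once.
Trained networks look in a picture, given as the dict that the camera call returned (one of the last four; its "shot" number tells which), for a name from the list of things; names that differ only in an ending like _2 or _b are one class to them, and where a whole thing is asked for, a point or a joint stands for the part that bears it (a point fixed in the world has none). Each returns a list of dicts, best first, with "score" (0 to 1); they miss things now and then, are a little off and sometimes report something else, mostly with a low value. They report only what shows in the picture. A call takes as long as a camera call.
- viewer.boxes_of(name, picture): "location" ([column, row] in pixels, amid what is visible of it).
- viewer.pinpoint(name, picture): "location" ([column, row] in pixels: a listed point, or the origin of a listed thing).
The state is a dict: "time_s": time; "qpos": joint angles; "qvel": joint speeds; "effort": joint torques, N m; "ee_pos": TCP position; "ee_rot": TCP orientation; "force": force on the tool from outside, world axes, zero at the start; "torque": the same for the moment, N m; "gripper_width": finger opening in mm; "gripper_force": force on a finger pad.
Only numpy, scipy, OpenCV 4.12 (cv2) and the standard library are available. Lean on these libraries where they do the work, as an engineer would, in place of code of your own. Each camera call takes 0.05 s, during which the arm holds its last target. There are 200 camera calls.

TASK

Soldering is over: bring the fume extractor's speed lever, the one with the red ball, back from high speed to the green idle mark on its box and leave it standing there. Leave the identical lever with the blue ball, which dims the lights, as it is.

Things in the scene. Friction and masses are not known exactly. Their poses are not given: they have to be found in the camera images.
- fan_box: Fume extractor's grey control box, 130 (x) by 76 (y) by 45 mm high, fixed to the bench, with a black half-round dome (radius 42 mm, 60 mm wide) on top. Origin: centre of the underside; z up, x to the box's back, away from the robot. The lever's hinge axis runs along y, 45 mm above the origin. Green stripes (9 mm wide) on the dome beside the lever's slot mark idle; thin white ones, other settings.
- fan_ball (a point): Centre of the red ball (28 mm across) on the end of the fume extractor's lever, 95 mm from the hinge axis on a steel rod 10 mm thick. The ball can be pinched from above, along the box's y, or pushed.
- fan_lever (a joint): Angle of the red ball's lever, rad: 0 upright, positive leaning to the box's +x (high speed, away from the robot), negative to its -x (low speed). The green idle mark is at -0.35; end stops at -0.85 and +0.85 (not idle). It starts between 0.35 and 0.8. Friction holds it wherever it is left; about 2 N at the ball moves it.
- dimmer_ball (a point): Centre of the blue ball (28 mm across) on the lever of the light dimmer, an identical box beside the first; this lever must stay where it is, at whatever angle it stands. Either box may be the left-hand one.

How it is judged (in metres and radians):
At the end, for the whole second after the job is handed in: The lever with the red ball stands still at the green idle mark (-0.35 rad) to within 0.185 rad (about 10 degrees), and the lever with the blue ball is where it was (value of joint fan_lever between -0.535 and -0.165 rad and velocity of joint fan_lever between -0.05 and 0.05 rad/s); the robot touches nothing.
It fails at once if the blue ball's lever is moved (its ball by more than 15 mm) (distance of dimmer_ball from where it was at the start of the episode above 0.015 m).
It also fails if it takes over 42 s, if anything falls off the work surface, if the arm or the gripper's body presses on something with over 40 N, if the wrist force passes 120 N, or if a joint passes its speed limit or range.

## Working session

There is one attempt and no reset: what is moved stays moved. The work goes in short steps, Python scripts to look and compute and a tool call to move; the robot and the scene stay as the last step left them, time stands still between calls to the robot, and variables do not carry over. Pictures are saved under pics/ and viewed, at most 10 in all, crops included, and the job is handed in when it is done.

Besides the shell and the picture viewer there is one more tool, called after "Emit:" as a command line: name --argument value ..., lists and objects as JSON in quotes. step_arm: Moves the arm, as the interface text tells. Its arguments: {"type":"object","properties":{"plan":{"type":"array","items":{"type":"number"}},"hand":{"type":"number"},"newtons":{"type":"number"}},"required":["plan"]}

```bash
mkdir -p pics; cat > h.py <<'E'
import numpy as np, cv2
from scipy.spatial.transform import Rotation as R
from workcell import sensors, viewer, env
def ray(p,uv):
    d=np.array([(uv[0]-p["cx"])/p["fx"],(uv[1]-p["cy"])/p["fy"]]); s=d.copy()
    for _ in range(20): s=d/(1+p["k1"]*(s@s))
    A=np.array(p["attitude"],float)
    M=A if A.shape==(3,3) else R.from_euler('xyz',A,degrees=True).as_matrix()
    v=M@np.array([*s,1]); return np.array(p["position"],float),v/np.linalg.norm(v)
def tri(a,b):
    (p,u),(q,v)=a,b
    t=np.linalg.lstsq(np.c_[u,-v],q-p,rcond=None)[0]
    x,y=p+t[0]*u,q+t[1]*v; return (x+y)/2,np.linalg.norm(x-y)
E
python3 - <<'E'
from h import *
P={n:viewer.grab_frame(n) for n in("scene","top")}
for n,p in P.items():
    print(n,p["position"],p["attitude"])
    cv2.imwrite(f"pics/{n}0.png",p["img"][...,::-1])
for k in("fan_ball","dimmer_ball","fan_box"):
    L={n:viewer.pinpoint(k,p) for n,p in P.items()}
    print(k,L)
    if all(L.values()): print(tri(*[ray(P[n],L[n][0]["location"]) for n in P]))
print(sensors.state())
E
```

```text
scene [-136.55999106  448.13812186  505.76371961] [-119.28096411    0.45957669 -115.23478337]
top [ 316.13468847  111.21691856 1011.29001387] [-166.45142528    0.20227547  -90.0633101 ]
fan_ball {'scene': [{'location': [211.7, 193.9], 'score': 0.7}], 'top': [{'location': [200.2, 182.9], 'score': 0.51}]}
(array([572.3768159 , 250.34629472, 131.52216194]), np.float64(2.8913020884776515))
dimmer_ball {'scene': [{'location': [371.5, 168.7], 'score': 0.59}], 'top': [{'location': [356.7, 208.4], 'score': 0.61}]}
(array([521.04451747, -40.33534167, 141.30344275]), np.float64(5.466567000094229))
fan_box {'scene': [{'location': [230.0, 267.8], 'score': 0.87}], 'top': [{'location': [213.2, 219.3], 'score': 0.68}]}
(array([529.74890626, 240.68412993,   1.85229859]), np.float64(3.99149311002899))
{'time_s': 0.4, 'qpos': array([-7.16211959e+01,  1.83161811e+01,  8.96483296e+01,  3.75645154e-04,
        7.20437357e+01, -1.14701559e+00]), 'qvel': array([-0.01594554, -0.13194916, -0.14330822,  0.00934307, -0.01438304,
       -0.03183085]), 'effort': array([-1.40127740e-04, -4.11893320e+01, -2.31915736e+01,  7.27276155e-02,
        3.97480885e-02, -4.27438590e-05]), 'ee_pos': array([ 192.15839051, -541.8839094 ,  227.86964543]), 'ee_rot': array([-1.79991762e+02, -5.22335644e-04,  1.95257038e+01]), 'force': array([-0.20183873,  0.36031831,  0.1904784 ]), 'torque': array([-0.0179547 , -0.03817875, -0.0122954 ]), 'gripper_force': 0.0, 'gripper_width': 91.14508602725803}
```

View pics/scene0.png

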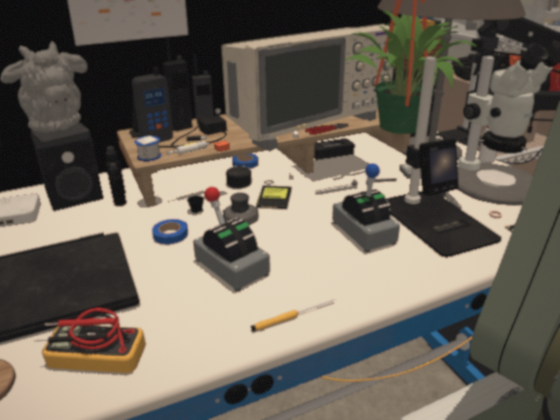

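View pics/top0.png

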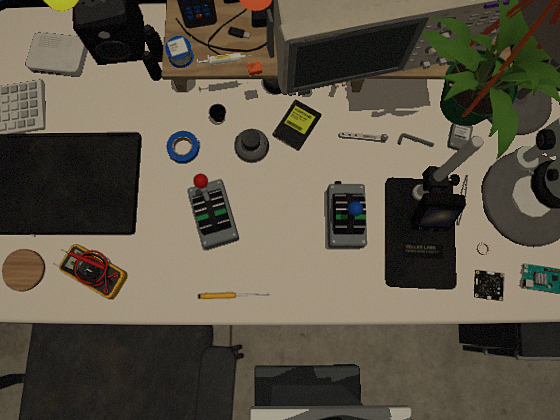

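The scene picture shows the red ball at (212,194) on the left box and the blue ball at (372,171). The top picture shows them at (200,181) and (355,209). The red box is yawed about 12.5°. The ball's height of 131 mm and its 44 mm offset from the origin both give a lever angle of about 0.45 rad, so the measurement is consistent. I'll pinch from above with the tool yawed 12.5°.

Emit:
step_arm --plan '[0,0,0,0,0,0.122,2.4,-3.1,0,0,0,0,2.4,-3.1,0,0,0,0,2.4,-3.1,0,0,0,0,2.4,-3.1,0,0,0,0]' --hand 7 --newtons 8

```text
time_s: 0.82
ee_pos: [259.3, -398.6, 227.8]
ee_rot: [-180.0, -0.0, 12.5]
force: [0.4, -0.2, 0.4]
gripper_width: 70.2
gripper_force: 0.0
```

Emit:
step_arm --plan '[2.4,-3.1,0,0,0,0,2.4,-3.1,0,0,0,0,2.4,-3.1,0,0,0,0,2.4,-3.1,0,0,0,0,2.4,-3.1,0,0,0,0]'

```text
time_s: 1.23
ee_pos: [342.8, -221.0, 228.2]
ee_rot: [180.0, -0.0, 12.5]
force: [1.2, -0.1, 0.4]
gripper_width: 69.8
gripper_force: 0.0
```

Emit:
step_arm --plan '[2.4,-3.1,0,0,0,0,2.4,-3.1,0,0,0,0,2.4,-3.1,0,0,0,0,2.4,-3.1,0,0,0,0,2.4,-3.1,0,0,0,0]'

```text
time_s: 1.65
ee_pos: [426.4, -43.4, 228.3]
ee_rot: [180.0, -0.0, 12.5]
force: [1.5, -0.3, 0.4]
gripper_width: 70.1
gripper_force: 0.0
```

Emit:
step_arm --plan '[2.5,-3.1,0,0,0,0,2.5,-3.1,0,0,0,0,2.5,-3.1,0,0,0,0,2.5,-3.1,0,0,0,0,2.5,-3.1,0,0,0,0]'

```text
time_s: 2.07
ee_pos: [514.8, 135.2, 228.1]
ee_rot: [180.0, -0.0, 12.6]
force: [0.6, -0.9, -0.3]
gripper_width: 69.8
gripper_force: 0.0
```

Emit:
step_arm --plan '[2.5,-3.1,0,0,0,0,2.5,-3.1,0,0,0,0,2.5,-3.1,0,0,0,0,0.6,-0.6,0,0,0,0,0,0,0,0,0,0]'

```text
time_s: 2.48
ee_pos: [572.7, 249.6, 226.9]
ee_rot: [-180.0, 0.0, 12.7]
force: [1.1, -0.4, -0.1]
gripper_width: 69.9
gripper_force: 0.0
```

```bash
python3 - <<'E'
from h import *
P={n:viewer.grab_frame(n) for n in("scene","top")}
for n,p in P.items():
    u,v={"scene":(212,200),"top":(205,200)}[n]
    cv2.imwrite(f"pics/{n}1.png",cv2.resize(p["img"][max(0,v-110):v+110,u-140:u+140,::-1],None,fx=2,fy=2))
for k in("fan_ball","fan_box","dimmer_ball"):
    L={n:viewer.pinpoint(k,p) for n,p in P.items()}
    print(k,L)
    if all(L.values()): print(tri(*[ray(P[n],L[n][0]["location"]) for n in P]))
print(sensors.state()["ee_pos"])
E
```

```text
fan_ball {'scene': [{'location': [212.7, 192.6], 'score': 0.61}], 'top': []}
fan_box {'scene': [{'location': [231.0, 268.4], 'score': 0.58}, {'location': [368.6, 168.7], 'score': 0.27}], 'top': []}
dimmer_ball {'scene': [{'location': [368.5, 170.1], 'score': 0.64}], 'top': [{'location': [355.5, 209.8], 'score': 0.56}]}
(array([520.24732297, -36.33083771, 139.44696949]), np.float64(10.36588939411175))
[571.69124406 246.13226468 228.45529989]
```

View pics/scene1.png

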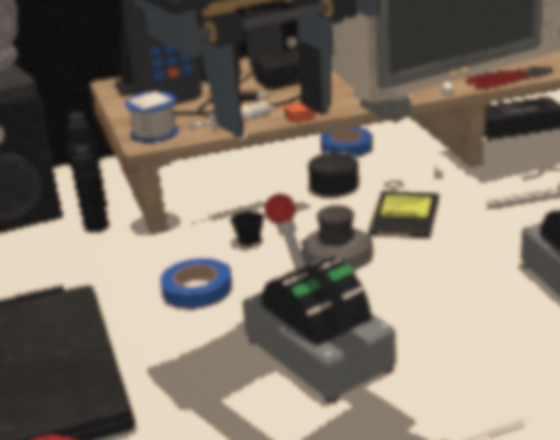

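The picture shows the fingers straddling the red ball (crop 280,208) in line. Next I descend.

Emit:
step_arm --plan '[0,-0.2,2.5,0,0,0,0,0,2.5,0,0,0,0,0,2.5,0,0,0,0,0,1.5,0,0,0,0,0,1.0,0,0,0]'

```text
time_s: 3.3
ee_pos: [570.4, 248.2, 126.0]
ee_rot: [180.0, 0.2, 12.5]
force: [0.7, 0.1, 0.6]
gripper_width: 70.0
gripper_force: 0.0
```

```bash
python3 - <<'E'
from h import *
P={n:viewer.grab_frame(n) for n in("scene","top")}
ims=[]
for n,p in P.items():
    u,v={"scene":(215,200),"top":(205,200)}[n]
    ims.append(cv2.resize(p["img"][v-70:v+100,u-70:u+70,::-1],None,fx=2.8,fy=2.8))
cv2.imwrite("pics/c2.png",np.hstack(ims))
print(viewer.pinpoint("fan_ball",P["scene"]),sensors.state())
E
```

```text
[{'location': [211.5, 194.4], 'score': 0.64}] {'time_s': 3.45, 'qpos': array([ 2.24808184e+01,  2.68614472e+01,  9.12368468e+01, -7.77985720e-03,
        6.19262922e+01,  9.99725022e+01]), 'qvel': array([ 0.27273422, -1.1060452 , -2.02766152,  0.08679713,  0.1167947 ,
        0.02274525]), 'effort': array([-2.31790252e-02, -4.59772968e+01, -2.04885060e+01,  1.72019721e-02,
       -6.22809422e-02, -5.53809750e-04]), 'ee_pos': array([571.49737669, 248.90191952, 127.95290103]), 'ee_rot': array([1.79988983e+02, 2.30263921e-02, 1.25119767e+01]), 'force': array([-0.27424973, -0.23567576,  0.31035823]), 'torque': array([-0.0090174 , -0.01254765,  0.02499239]), 'gripper_force': 0.0, 'gripper_width': 69.92741814649773}
```

View pics/c2.png

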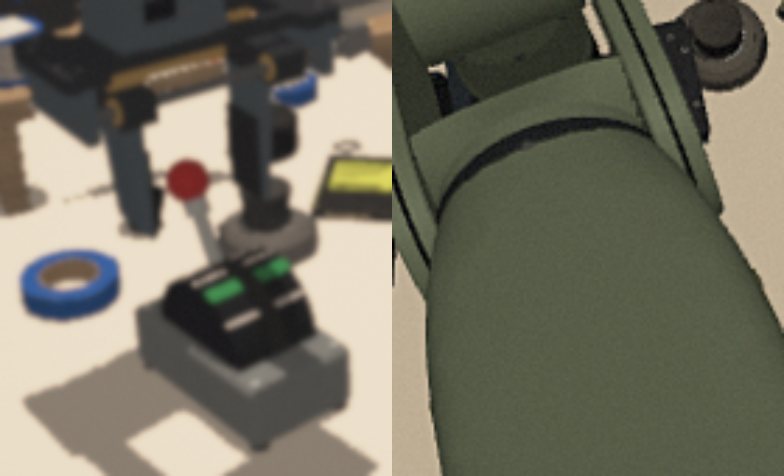

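The red ball (crop 187,180) sits between the two fingers, about 20 mm above the tips. I'll close on it.

Emit:
step_arm --plan '[0,0,0,0,0,0,0,0,0,0,0,0,0,0,0,0,0,0,0,0,0,0,0,0,0,0,0,0,0,0]' --hand 2 --newtons 10

```text
time_s: 3.87
ee_pos: [571.7, 249.3, 128.5]
ee_rot: [-180.0, -0.1, 12.5]
force: [0.2, 0.7, -0.6]
gripper_width: 39.4
gripper_force: 0.0
```

Emit:
step_arm --plan '[0,0,0,0,0,0,0,0,0,0,0,0,0,0,0,0,0,0,0,0,0,0,0,0,0,0,0,0,0,0]'

```text
time_s: 4.28
ee_pos: [571.6, 248.9, 128.1]
ee_rot: [180.0, -0.0, 12.5]
force: [1.3, -2.6, 0.8]
gripper_width: 27.1
gripper_force: 10.0
```

Gripped, with a width of 27 mm and 10 N. Next I move along the arc.

Emit:
step_arm --plan '[-0.75,0,-0.3,0,0,0,-0.75,0,-0.25,0,0,0,-0.75,0,-0.2,0,0,0,-0.75,0,-0.1,0,0,0,-0.75,0,-0.05,0,0,0]'

```text
time_s: 4.7
ee_pos: [536.4, 238.8, 137.9]
ee_rot: [179.7, -0.2, 12.6]
force: [5.1, -9.8, 3.0]
gripper_width: 27.2
gripper_force: 10.0
```

Emit:
step_arm --plan '[-0.75,0,0,0,0,0,-0.75,0,0.05,0,0,0,-0.75,0,0.1,0,0,0,-0.75,0,0.15,0,0,0,-0.75,0,0.2,0,0,0]'

```text
time_s: 5.12
ee_pos: [499.7, 228.3, 132.8]
ee_rot: [179.5, -0.2, 12.7]
force: [7.0, -17.0, 3.0]
gripper_width: 27.0
gripper_force: 10.0
```

Emit:
step_arm --plan '[0,0,0,0,0,0,0,0,0,0,0,0]'

```text
time_s: 5.28
ee_pos: [497.7, 227.6, 132.1]
ee_rot: [179.4, 0.1, 12.6]
force: [1.9, -17.4, 4.4]
gripper_width: 27.5
gripper_force: 10.0
```

```bash
python3 - <<'E'
from h import *
p=viewer.grab_frame("scene")
cv2.imwrite("pics/c3.png",cv2.resize(p["img"][130:300,130:320,::-1],None,fx=3,fy=3))
print(viewer.pinpoint("fan_ball",p))
E
```

```text
[{'location': [239.6, 203.3], 'score': 0.67}]
```

View pics/c3.png

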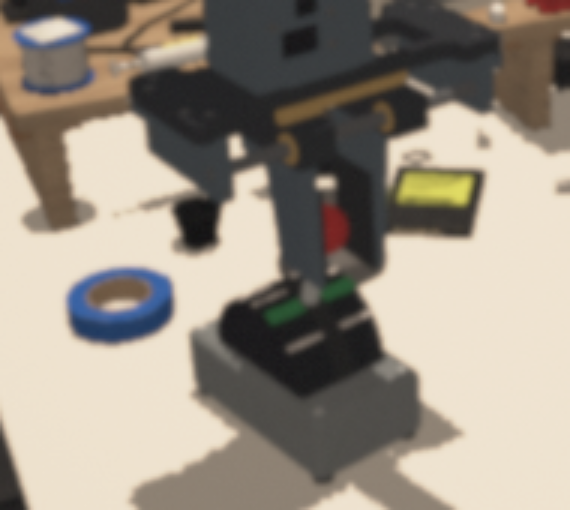

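The rod (crop 310,295) sits between the green stripes. I'll take off the sideways load, open, and rise.

Emit:
step_arm --plan '[0,0.3,0,0,0,0,0,0.2,0,0,0,0,0,0,0,0,0,0]'

```text
time_s: 5.63
ee_pos: [498.3, 227.3, 132.2]
ee_rot: [180.0, 0.1, 12.5]
force: [-2.2, -4.1, 4.5]
gripper_width: 27.2
gripper_force: 10.0
```

Emit:
step_arm --plan '[0,0,0,0,0,0,0,0,0,0,0,0,0,0,0,0,0,0,0,0,0,0,0,0,0,0,0,0,0,0]' --hand 7

```text
time_s: 6.05
ee_pos: [499.4, 228.5, 131.7]
ee_rot: [-180.0, -0.0, 12.6]
force: [0.4, 0.3, -0.5]
gripper_width: 57.5
gripper_force: 0.0
```

Emit:
step_arm --plan '[0,0,0,0,0,0,0,0,-1,0,0,0,0,0,-3,0,0,0,0,0,-4,0,0,0,0,0,-4,0,0,0]'

```text
time_s: 6.47
ee_pos: [498.8, 227.9, 253.3]
ee_rot: [180.0, 0.1, 12.5]
force: [-0.1, 0.9, 0.1]
gripper_width: 69.7
gripper_force: 0.0
```

Emit:
step_arm --plan '[-3,0,-2,0,0,0,-4,0,0,0,0,0,-4,0,0,0,0,0,-3,0,0,0,0,0,0,0,0,0,0,0]'

```text
time_s: 6.88
ee_pos: [357.5, 196.1, 272.9]
ee_rot: [-180.0, 0.1, 12.6]
force: [0.1, -0.3, 0.7]
gripper_width: 70.4
gripper_force: 0.0
```

```bash
python3 - <<'E'
from h import *
P={n:viewer.grab_frame(n) for n in("scene","top")}
cv2.imwrite("pics/c4.png",cv2.resize(P["scene"]["img"][130:300,130:320,::-1],None,fx=3,fy=3))
for k in("fan_ball","fan_box","dimmer_ball"):
    L={n:viewer.pinpoint(k,p) for n,p in P.items()}
    print(k,L)
    if all(L.values()): print(tri(*[ray(P[n],L[n][0]["location"]) for n in P]))
print(sensors.state()["qvel"])
E
```

```text
fan_ball {'scene': [{'location': [237.6, 201.3], 'score': 0.58}], 'top': []}
fan_box {'scene': [{'location': [230.2, 268.2], 'score': 0.73}, {'location': [236.6, 205.1], 'score': 0.27}], 'top': [{'location': [214.2, 216.6], 'score': 0.87}]}
(array([536.59963116, 238.87786516,  -3.9831381 ]), np.float64(2.7717485680666805))
dimmer_ball {'scene': [{'location': [370.9, 169.7], 'score': 0.54}], 'top': [{'location': [354.8, 210.8], 'score': 0.72}]}
(array([516.56223565, -36.27451288, 141.91250176]), np.float64(6.097337127308679))
[ 0.06074407 -0.08182116  0.33648697  0.01634337  0.057144    0.09982617]
```

View pics/c4.png

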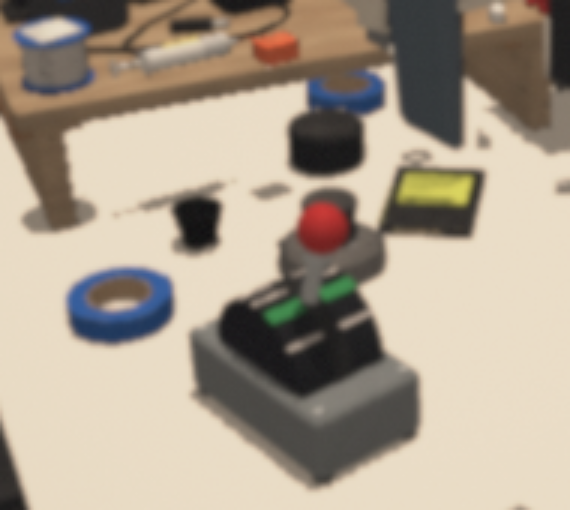

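The scene crop shows the red ball at (323,227), with its rod leaving the dome at the green stripe line (about 312,298). I'll check the angle numerically before handing in.

```bash
python3 - <<'E'
from h import *
p=viewer.grab_frame("scene"); hsv=cv2.cvtColor(p["img"],cv2.COLOR_RGB2HSV)[130:300,130:320]
m=((hsv[...,0]<6)|(hsv[...,0]>174))&(hsv[...,1]>150)&(hsv[...,2]>70)
n,_,s,c=cv2.connectedComponentsWithStats(m.astype(np.uint8)); 
i=[j for j in range(1,n) if abs(c[j]-[108,76]).max()<12][0]; uv=c[i]+130; print(uv,s[i])
o,d=ray(p,uv); y=np.radians(12.5)
for ox,oy in((530,241),(533,240),(537,239)):
    th=np.linspace(-.85,.85,341)
    B=np.c_[ox+95*np.sin(th)*np.cos(y),oy+95*np.sin(th)*np.sin(y),45+95*np.cos(th)]
    e=np.linalg.norm(np.cross(B-o,d),axis=1); print(th[e.argmin()],e.min())
E
```

```text
[237.43627451 205.2745098 ] [100  68  16  16 204]
-0.2899999999999999 5.431135665472629
-0.30499999999999994 4.5302743863814765
-0.32999999999999996 3.6315483172846448
```

```bash
python3 -c "
from workcell import env; print(env.job_done())"
```

```text
the job is handed in; nothing more can be done
None
```

I moved the red-ball lever to the green idle mark, measured at about -0.3 rad against the -0.35 target and within the ±0.185 tolerance. The arm was clear of everything and the blue lever showed no movement when I handed the job in at about 7 s; the hand-in returned no verdict.

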